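Set a stop collar's screw on the shaft flat

ROBOT

A 6-joint arm with a two-finger parallel gripper is mounted at the origin on the work surface. World frame = base frame: x ahead of the robot, y to its left, z up, the work surface at z = 0. Lengths are in mm, angles in degrees, forces in N, time in s.
With the tool pointing down it reaches from about 300 to 850 mm from the base axis. Payload 4.2 kg.
Tool frame: the origin (TCP) lies between the finger pads; the fingertips stand 11 mm ahead of it and the grasp point (between the pads) lies 8 mm behind it (env.tips_ahead is the distance from the TCP to the fingertips, in mm); z points along the fingers, y is the line along which they close (so a half turn about z gives the same grasp; the last joint's range is limited). The gripper opens to 91 mm and grips with 3 to 60 N. Pads are 32 mm wide; open, the fingers measure 118 mm over their backs; the gripper's body (76 mm by 178 mm) begins 60 mm behind the grasp point.
Start: joints at [64.572, 18.312, 89.639, -0, 72.044, -1.146], TCP at [236.459, 524.146, 224.976] pointing down, gripper open.
Joint ranges: [-177.97, 177.97], [-48.28, 115.42], [12.27, 149.76], [-77.06, 257.06], [2.81, 150.46], [-146.56, 146.56]. Speed limits (degrees/s): [147.25, 147.25, 180, 180, 180, 180].

INTERFACE

Orientations are given as [roll, pitch, yaw] about the fixed x, y, z axes, in that order (R = Rz(yaw) Ry(pitch) Rx(roll)).
In Python, from workcell import env, cams gives the robot as it stands.
- The arm moves only by the tool step_arm, never from a script. Its arguments are lists of equal length, an entry for each row: "linear": the shift along the tool's x, y, z in units of 30 cm (1.0 is 30 cm), a list of three; "turn": the turn about the tool's z in units of 360 degrees (1.0 is 360 degrees). In form: {"linear": [[tx, ty, tz], ...], "turn": [turn, ...]}. A call has 1 to 20 rows; each row is the pose to reach, as a shift and turn from the pose commanded when the call began, along the tool's axes at that moment, turning the shorter way round; what a row does not reach only later rows make up. A row lasts 1/8 s, in which the tool goes at most 62.5 mm and 10.7 degrees, less where a joint would pass 70% of its speed; a pose out of reach is approached as far as the arm can. A call with a number of a shift or a turn outside -1 to 1 is refused whole. A call with a gripper value outside its range is refused whole. "fingers" is the closure, from -1 (fully open) to 1 (shut), so that 0 is half open, set as the call begins (left out, the last holds). The fingers move at their own pace and stop on an object; "force" is the grip in N (left out, the last holds). Time passes only in rows, so rows that repeat a pose let the fingers close. It gives the time, the measured TCP pose, the force, the opening and the grip force at its end, in the units of the state.
- env.state(): the state, without advancing time (a new reading comes with each control period).
- cams.grab_frame(name): name is "scene" or "top" or "wrist"; returns a dict with "color" (400x640x3 uint8, blue, green, red), "fx", "fy", "cx", "cy" (pixels), "dist" ([k1, k2, p1, p2, k3] as OpenCV has them; the pictures are not rectified), "extrinsics" (4x4, takes a point from camera to world coordinates); the wrist camera has in their place "tool_from_camera" (4x4, takes a point from camera to tool coordinates, whose origin is the TCP and whose axes are the flange's). Camera axes: x right, y down, z forward; pixel columns grow to the right and rows downward; lengths in mm; the calibration is good to about 2 mm. A picture is of the moment at which its call begins: read the wrist's pose just before it. There is no depth.
- env.job_done(): hands the job in; it is judged then, once.
The state is a dict: "time_s": time; "qpos": joint angles; "qvel": joint speeds; "effort": joint torques, N m; "ee_pos": TCP position; "ee_rot": TCP orientation; "force": force on the tool from outside, world axes, zero at the start; "torque": the same for the moment, N m; "gripper_width": finger opening in mm; "gripper_force": force on a finger pad.
Only numpy, scipy, OpenCV 4.12 (cv2) and the standard library are available. Lean on these libraries where they do the work, as an engineer would, in place of code of your own. Each camera call takes 0.05 s, during which the arm holds its last target. There are 200 camera calls.

TASK

On the bench stand, turn the blue stop collar until its set screw faces the yellow milled flat in the shaft, feeling for the flat with the screw's sprung nose lightly run in, then tighten the orange knob clockwise until its black flange is fully home on the collar, and let go. Go gently: never force the nose hard against the round of the shaft or the edges of the flat, and leave the other things on the table where they are.

Things in the scene. Friction and masses are not known exactly. Their poses are not given: they have to be found in the camera images.
- stand: Fixed bench stand: dark base plate 130 x 270 mm; two green bearing blocks, 126 mm high, 34 mm thick, centred 105 mm either side of the middle, carry a level steel shaft along the stand's y axis. Origin: middle of the base's underside. z is up; x points away from the robot within about 20 degrees.
- shaft_mid (a point): Point on the axis of the 40 mm shaft, at the collar's middle, 90 mm above the table; axes as the stand's. The shaft is held fast. It has one milled flat (yellow floor, 9.6 mm wide, 13 mm from the axis, square shoulders), seen at both sides of the collar, facing up to within 16 degrees towards the robot (stand's -x) or 20 degrees away from it; the exact angle is not measured.
- collar: Blue collar on the shaft, 72 mm across, 32 mm wide, its square boss 42 mm from the axis. Origin on the shaft axis, z outward along the set screw. At the start z leans 31 to 40 degrees from upright towards the robot (stand's -x); it turns about the shaft from 48 degrees towards the robot to 40 away, against 0.2 N m of friction (3 N at the knob), and cannot slide along it.
- knob_grip (a point): Middle of the grip of the orange hexagonal knob of the set screw: 30 mm across flats, 24 mm tall along the screw, on a black 37 mm flange. z outward along the screw; x, y turn with the knob; x is normal to two of the flats (others every 60 degrees). 68.6 mm from the shaft axis with the screw out, 59 mm fully home; the knob's top is 12 mm further out.
- knob (a joint): Angle of the knob, rad: 0 with the screw out as at the start, growing clockwise as seen from outside (tightening), 3.2 fully home with the black flange on the collar's boss. Steep thread: 3 mm of travel per rad, 0.04 N m of friction. Over the round of the shaft the nose touches at 0.5 rad and its spring is solid at 1.8 rad: turning on mars the shaft. Over the flat it goes home.
- nose: Sprung brass nose of the screw, in the collar: 8 mm square, flat. Origin at its tip, 21.5 mm from the shaft axis at the start. Spring 2 N at rest, 1.2 N/mm, gives 4 mm. Run in to 1.4-1.7 rad it rides on the round, springs into the flat and catches on its shoulders. More than 70 N on it mars the shaft: some 9 N sideways at the held knob once caught; stop 4 N over the drag.
- spare_collar: Bystander: a loose bare steel ring, 64 mm across, 26 mm high; origin under its centre.
- wrench: Bystander: a steel wrench lying flat; origin under its middle.
- flange: Bystander: a loose dark steel flange with a hub, 90 mm across, 40 mm high; origin under its centre.
- oil_can: Bystander: a can with a red label, 60 mm across, 120 mm high; origin under its centre.
- tote: Bystander: a loose blue plastic bin, 160 x 110 x 65 mm; origin under its centre.
- spring: Bystander: a green coil spring standing on end, 30 mm across, 70 mm high; origin under its centre.
- pin: Bystander: a brass pin standing on end, 60 mm high; origin under its centre.

How it is judged (in metres and radians):
On the way, in this order (a step that is already met when the one before it is completed fails the run):
1. the nose of the set screw is in the flat of the shaft (distance between nose and shaft_mid below 0.018 m), for 0.1 s.
2. the set screw is fully home (value of joint knob above 3 rad), for 0.2 s.
At the end, for the whole second after the job is handed in: The set screw's nose is in the flat (its tip less than 16.5 mm from the shaft axis), the knob is turned home (past 3.0 of 3.2 rad, flange within 0.6 mm of the boss), and collar and knob are at rest and released (value of joint knob above 3 rad and distance between nose and shaft_mid below 0.0165 m and velocity of joint knob below 0.1 rad/s and linear speed of nose below 0.01 m/s); the robot touches nothing.
It fails at once if the nose is pressed on the shaft with more than 70 N (contact force between nose and anything else above 70 N).
It fails at once if another thing on the table is moved by more than 30 mm (distance of any of spare_collar, wrench, flange, oil_can, tote, spring, pin from where it was at the start of the episode above 0.03 m).
It also fails if it takes over 72 s, if anything falls off the work surface, if the arm or the gripper's body presses on something with over 40 N, if the wrist force passes 120 N, or if a joint passes its speed limit or range.

## Working session

There is one attempt and no reset: what is moved stays moved. The work goes in short steps, Python scripts to look and compute and a tool call to move; the robot and the scene stay as the last step left them, time stands still between calls to the robot, and variables do not carry over. Pictures are saved under pics/ and viewed, at most 10 in all, crops included, and the job is handed in when it is done.

Besides the shell and the picture viewer there is one more tool, called after ">>>" as name(argument=value, ...), one argument or row to a line, values as JSON. step_arm: Moves the arm, as the interface text tells. Its arguments: {"type":"object","properties":{"linear":{"type":"array"},"turn":{"type":"array"},"fingers":{"type":"number"},"force":{"type":"number"}},"required":["linear","turn"]}

```bash
mkdir -p pics; ls; python3 - <<'E'
from workcell import env,cams
import cv2,numpy as np
print(env.state())
a=[]
for n in("scene","top"):
    f=cams.grab_frame(n); cv2.imwrite(f"pics/{n}0.png",f["color"]); print(n,f["fx"],f["fy"],f["cx"],f["cy"],f["dist"],np.round(f["extrinsics"],4).tolist())
f=cams.grab_frame("wrist");cv2.imwrite("pics/w0.png",f["color"]);print(f["fx"],f["tool_from_camera"])
E
```

```text
pics
{'time_s': 0.0, 'qpos': array([ 6.45707960e+01,  1.83499069e+01,  8.97044286e+01,  3.66823597e-04,
        7.20438114e+01, -1.14712229e+00]), 'qvel': array([-0.07802587,  0.12203066,  0.02946051,  0.09337686, -0.18005373,
       -0.11579713]), 'effort': array([-1.67504422e-03, -4.12466955e+01, -2.31966430e+01,  7.25043425e-02,
        4.58180916e-02, -1.50675173e-04]), 'ee_pos': array([236.26238148, 523.70003038, 224.15104697]), 'ee_rot': array([-1.79901880e+02, -2.31356384e-03,  1.55717803e+02]), 'force': array([-0.7341493 ,  0.35766841,  0.96970615]), 'torque': array([0.04488992, 0.03549478, 0.04222328]), 'gripper_force': 0.0, 'gripper_width': 91.21574745221129}
scene 470.08558668291914 470.08558668291914 316.1836926274735 204.87752411555104 [-0.06308007  0.          0.          0.          0.        ] [[-0.3042, 0.7082, -0.6371, 1413.5608], [0.9526, 0.2202, -0.21, 262.2614], [-0.0085, -0.6708, -0.7416, 1129.9415], [0.0, 0.0, 0.0, 1.0]]
top 488.07203536865234 488.07203536865234 318.3602456940255 200.00069900595224 [-0.10832853  0.          0.          0.          0.        ] [[0.0054, -0.9893, 0.146, 336.4144], [-0.9999, -0.0074, -0.0131, -20.0416], [0.0141, -0.1459, -0.9892, 1667.5165], [0.0, 0.0, 0.0, 1.0]]
321.54464358244644 [[ 6.40120997e-04 -9.70898933e-01 -2.39488733e-01  6.72971167e+01]
 [ 9.99999461e-01  4.25703365e-04  9.47041253e-04 -6.78165184e-01]
 [-8.17530182e-04 -2.39489210e-01  9.70898682e-01 -1.60531245e+02]
 [ 0.00000000e+00  0.00000000e+00  0.00000000e+00  1.00000000e+00]]
```

View pics/scene0.png

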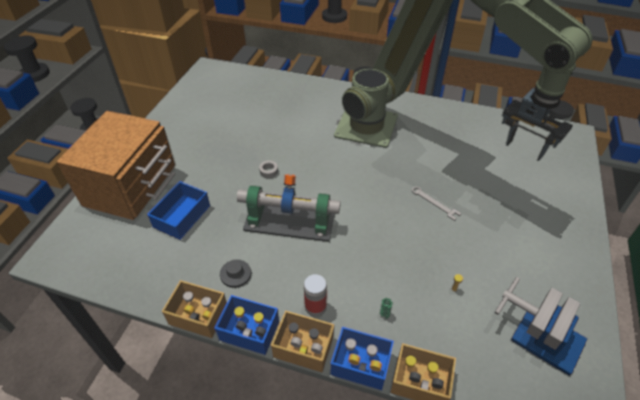

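View pics/top0.png

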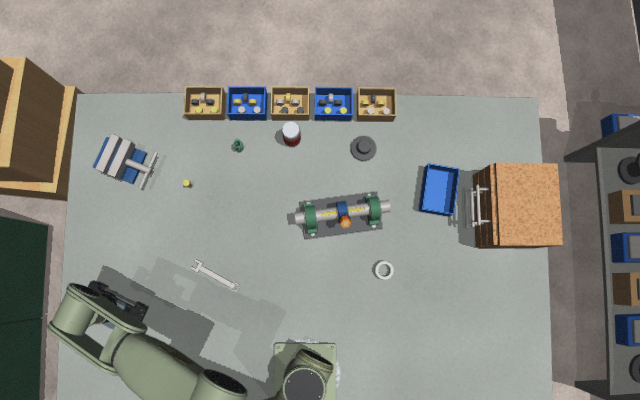

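The scene shows the stand near (290,210) with the orange knob at (290,180). The top view shows the bearing blocks at about (310,216) and (374,208) and the knob at (345,222). Next I'll measure them by colour.

```bash
cat > h.py <<'E'
import cv2,numpy as np
from scipy.spatial.transform import Rotation as R
from workcell import env,cams
def grab(n):
    s=env.state(); f=cams.grab_frame(n)
    if n=="wrist":
        T=np.eye(4);T[:3,:3]=R.from_euler("xyz",s["ee_rot"],degrees=True).as_matrix();T[:3,3]=s["ee_pos"]
        f["E"]=T@np.array(f["tool_from_camera"])
    else: f["E"]=np.array(f["extrinsics"])
    f["K"]=np.array([[f["fx"],0,f["cx"]],[0,f["fy"],f["cy"]],[0,0,1.]]); f["s"]=s
    return f
def ray(f,uv):
    p=cv2.undistortPoints(np.array(uv,float).reshape(-1,1,2),f["K"],np.array(f["dist"])).reshape(-1,2)
    d=np.c_[p,np.ones(len(p))]@f["E"][:3,:3].T
    return f["E"][:3,3],d
def onz(f,uv,z):
    o,d=ray(f,uv); return o+d*((z-o[2])/d[:,2])[:,None]
def tri(f,a,g,b):
    o1,d1=ray(f,[a]);o2,d2=ray(g,[b]);d1=d1[0];d2=d2[0]
    t=np.linalg.lstsq(np.c_[d1,-d2],o2-o1,rcond=None)[0]
    p,q=o1+t[0]*d1,o2+t[1]*d2; return (p+q)/2,np.linalg.norm(p-q)
def proj(f,P):
    M=np.linalg.inv(f["E"]); r=cv2.Rodrigues(M[:3,:3])[0]
    return cv2.projectPoints(np.array(P,float).reshape(-1,1,3),r,M[:3,3],f["K"],np.array(f["dist"]))[0].reshape(-1,2)
def blobs(img,lo,hi,roi=None,amin=15):
    h=cv2.cvtColor(img,cv2.COLOR_BGR2HSV); m=cv2.inRange(h,np.array(lo),np.array(hi))
    if roi: k=np.zeros_like(m);x0,y0,x1,y1=roi;k[y0:y1,x0:x1]=255;m&=k
    n,l,st,c=cv2.connectedComponentsWithStats(m)
    return m,sorted([(int(st[i,4]),*np.round(c[i],1),*st[i,:4]) for i in range(1,n) if st[i,4]>=amin],reverse=True)
E
python3 - <<'E'
from h import *
t=grab("top");s=grab("scene")
for n,f,roi in(("top",t,(285,185,400,245)),("scene",s,(230,165,350,245))):
    for c,lo,hi in(("green",(45,80,30),(85,255,255)),("orange",(3,150,120),(17,255,255)),("yellow",(20,90,100),(35,255,255)),("blue",(100,120,40),(125,255,255))):
        print(n,c,[tuple(map(float,b)) for b in blobs(f["color"],lo,hi,roi,8)[1][:5]])
E
```

```text
top green [(270.0, 310.3, 218.1, 304.0, 204.0, 13.0, 30.0), (266.0, 373.7, 209.3, 365.0, 196.0, 16.0, 29.0)]
top orange [(61.0, 345.4, 220.5, 341.0, 216.0, 10.0, 12.0)]
top yellow [(38.0, 355.2, 209.3, 348.0, 208.0, 16.0, 4.0), (35.0, 328.4, 212.9, 321.0, 211.0, 15.0, 4.0)]
top blue [(123.0, 341.8, 208.3, 336.0, 202.0, 12.0, 16.0)]
scene green [(159.0, 252.3, 194.8, 247.0, 187.0, 13.0, 18.0), (148.0, 322.0, 202.6, 317.0, 195.0, 11.0, 17.0), (45.0, 320.2, 226.6, 315.0, 224.0, 11.0, 6.0), (42.0, 252.3, 218.3, 248.0, 216.0, 10.0, 5.0)]
scene orange [(74.0, 288.7, 179.5, 285.0, 175.0, 9.0, 10.0)]
scene yellow [(15.0, 302.0, 199.1, 295.0, 198.0, 15.0, 3.0), (13.0, 273.0, 195.6, 267.0, 195.0, 13.0, 2.0)]
scene blue [(160.0, 287.0, 197.8, 282.0, 188.0, 11.0, 20.0)]
```

```bash
python3 - <<'E'
from h import *
t=grab("top");s=grab("scene")
Y=onz(t,[(355.2,209.3),(328.4,212.9)],102.7);G=onz(t,[(310.3,218.1),(373.7,209.3)],115)
print(Y,G)
for P in (Y,G): d=P[0]-P[1]; print(np.degrees(np.arctan2(d[0],d[1])),np.linalg.norm(d[:2]))
print("knob",tri(t,(345.4,220.5),s,(288.7,179.5)))
print("yel",tri(t,(328.4,212.9),s,(302,199.1)),tri(t,(355.2,209.3),s,(273,195.6)))
E
```

```text
[[ 537.76865377 -160.23936513  102.7       ]
 [ 525.43671602  -73.45050905  102.7       ]] [[ 506.79183344  -15.16880348  115.        ]
 [ 536.59389493 -218.80126813  115.        ]]
171.91290657673923 87.66060818531453
-8.326253226013785 205.80170924293023
knob (array([ 496.42556132, -125.14759335,  146.86612857]), np.float64(0.3545059550217767))
yel (array([525.10684391, -73.97401629, 107.14234124]), np.float64(1.4089309976913347)) (array([ 537.53630566, -160.92067627,  107.46080173]), np.float64(2.324211393880875))
```

>>> step_arm(
  linear=[
    [-0.89,-0.773,-0.027],
    [-0.89,-0.773,-0.027],
    [-0.89,-0.773,-0.027],
    [-0.89,-0.773,-0.027],
    [-0.89,-0.773,-0.027],
    [-0.89,-0.773,-0.027],
    [-0.89,-0.773,-0.027],
  ],
  turn=[0,0,0,0,0,0,0],
)

```text
time_s: 1.23
ee_pos: [385.3, 201.0, 233.3]
ee_rot: [180.0, 0.0, 155.5]
force: [-0.8, 0.1, 0.4]
gripper_width: 91.4
gripper_force: 0.0
```

>>> step_arm(
  linear=[
    [-0.89,-0.773,-0.027],
    [-0.89,-0.773,-0.027],
    [-0.89,-0.773,-0.027],
    [-0.89,-0.773,-0.027],
    [-0.89,-0.773,-0.027],
    [-0.89,-0.773,-0.027],
    [-0.89,-0.773,-0.027],
    [-0.89,-0.773,-0.027],
  ],
  turn=[-0.09,-0.09,-0.09,-0.09,-0.09,-0.09,-0.09,-0.09],
)

```text
time_s: 2.22
ee_pos: [532.5, -117.4, 240.6]
ee_rot: [179.9, -0.1, -171.9]
force: [-0.1, 0.5, -0.2]
gripper_width: 90.9
gripper_force: 0.0
```

```bash
python3 - <<'E'
from h import *
f=grab("wrist");print(f["s"]["time_s"],f["s"]["ee_pos"],f["s"]["ee_rot"],f["s"]["qpos"],f["s"]["force"])
cv2.imwrite("pics/w1.png",f["color"])
E
```

```text
2.225 [ 532.51242899 -117.35273749  240.62550299] [ 1.79919912e+02 -5.20162204e-02 -1.71892560e+02] [-1.36691818e+01  1.51146969e+01  9.19324757e+01  5.75819223e-02
  7.30308513e+01 -1.11793428e+02] [-0.12518186  0.50433797 -0.16262188]
```

View pics/w1.png

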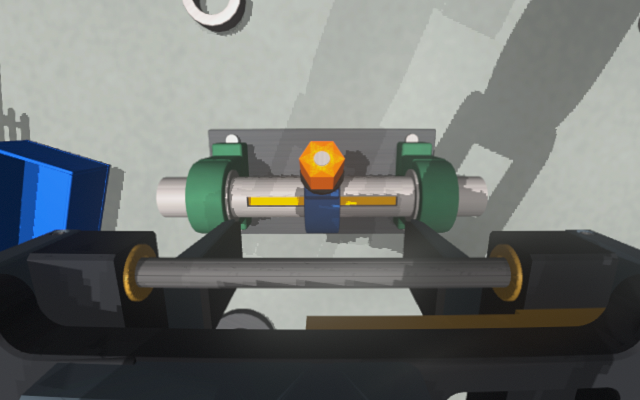

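The wrist view shows the knob hexagon at (322,158) with corners along the shaft, so its flats are normal to the stand's x. The yellow strips are at rows 197–206, columns 250–300 and 345–395. I'll crop closer to get the angles.

```bash
python3 - <<'E'
from h import *
im=cv2.imread("pics/w1.png"); c=im[130:240,190:460]; cv2.imwrite("pics/w1c.png",cv2.resize(c,None,fx=2.9,fy=2.9,interpolation=cv2.INTER_CUBIC))
for x in (260,275,290,355,375,390): print(x,[tuple(int(v) for v in im[y,x]) for y in range(168,226,2)])
print(blobs(im,(3,150,120),(17,255,255),None,20)[1][:3])
E
```

```text
260 [(79, 80, 80), (80, 81, 82), (77, 80, 80), (80, 81, 81), (76, 78, 79), (107, 110, 116), (131, 134, 139), (147, 151, 157), (155, 159, 165), (168, 171, 177), (176, 181, 189), (181, 185, 194), (194, 198, 206), (200, 204, 212), (166, 202, 219), (0, 204, 235), (0, 204, 235), (0, 205, 235), (7, 203, 237), (112, 112, 118), (180, 185, 193), (175, 179, 187), (160, 164, 171), (143, 148, 154), (114, 118, 123), (75, 76, 77), (107, 107, 108), (109, 108, 109), (109, 108, 108)]
275 [(110, 110, 111), (113, 112, 114), (109, 109, 110), (109, 109, 111), (77, 79, 82), (110, 113, 118), (132, 134, 141), (150, 154, 161), (169, 172, 181), (180, 185, 194), (193, 197, 206), (194, 201, 209), (210, 214, 223), (211, 215, 222), (169, 208, 223), (0, 204, 235), (0, 205, 234), (0, 205, 235), (6, 203, 236), (115, 115, 120), (181, 185, 193), (174, 179, 188), (160, 164, 172), (145, 149, 156), (115, 119, 124), (110, 109, 110), (111, 109, 109), (110, 109, 109), (110, 109, 109)]
290 [(118, 117, 119), (121, 120, 124), (116, 116, 118), (113, 114, 114), (87, 90, 95), (117, 122, 128), (141, 144, 151), (160, 164, 172), (16
[... 1150 characters left out ...]
, 124), (108, 111, 117), (104, 108, 112), (97, 100, 104), (81, 83, 86), (76, 77, 77), (76, 77, 79), (74, 74, 75), (74, 74, 76)]
390 [(108, 107, 109), (107, 107, 108), (105, 106, 105), (82, 83, 82), (88, 90, 94), (114, 117, 123), (140, 144, 150), (159, 163, 169), (169, 172, 180), (178, 181, 189), (190, 195, 203), (180, 184, 192), (187, 192, 199), (142, 143, 150), (82, 124, 151), (29, 127, 175), (29, 127, 176), (29, 128, 177), (43, 111, 149), (98, 100, 104), (116, 119, 124), (109, 111, 116), (104, 106, 111), (97, 99, 104), (80, 82, 85), (70, 70, 71), (75, 75, 75), (73, 75, 76), (78, 79, 79)]
[(818, np.float64(320.1), np.float64(168.7), np.int32(299), np.int32(141), np.int32(46), np.int32(48))]
```

View pics/w1c.png

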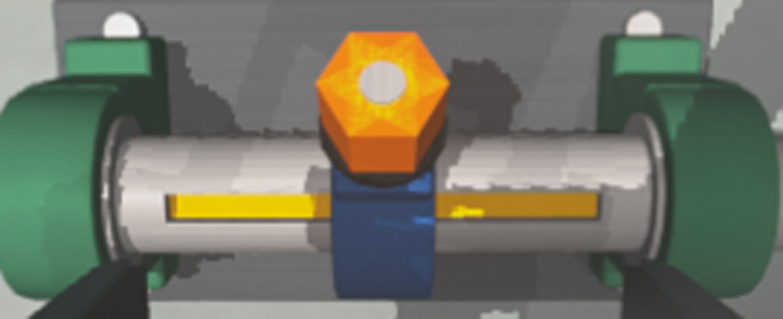

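```bash
python3 - <<'E'
from h import *
f=grab("wrist"); yaw=np.radians(8.2); ex=np.array([np.cos(yaw),np.sin(yaw),0])
def r2(uv):
    o,d=ray(f,[uv]); a=np.array([o@ex,o[2]]); b=np.array([d[0]@ex,d[0][2]]); return a,b/np.linalg.norm(b)
for col in (275,290):
    o,u=r2((col,175.8));_,v=r2((col,217.2))
    b=(u+v);b/=np.linalg.norm(b);half=np.arccos(u@v)/2
    c=o+b*20/np.sin(half); print("shaft c (x',z)",c)
    for c in (c,np.array([c[0],90.])):
        A=[]
        for row in (196,207.2):
            _,w=r2((col,row)); t=(c-o)@w; q=np.sqrt(400-((c-o)@(c-o)-t*t)); P=o+w*(t-q)-c; A.append(np.degrees(np.arctan2(P[0],P[1])))
        print(A,np.mean(A),"sep should be",2*np.degrees(np.arcsin(4.8/20)))
print("knob top", onz(f,[(322,158)],156.5), ex@onz(f,[(322,158)],156.5)[0])
m=onz(f,[(237,198),(404,198)],90);print(m, m.mean(0)@ex, m.mean(0)@np.array([-ex[1],ex[0],0]))
k=onz(f,[(321,158)],156.5)[0]; print("knob y'",k@np.array([-ex[1],ex[0],0]))
E
```

```text
shaft c (x',z) [508.4449689   97.15431433]
[np.float64(-13.598020644847898), np.float64(16.979115628098338)] 1.6905474916252201 sep should be 27.77308072525798
[np.float64(-9.293845664645659), np.float64(23.019110309049285)] 6.862632322201813 sep should be 27.77308072525798
shaft c (x',z) [508.4761734   97.04933555]
[np.float64(-13.599478088098927), np.float64(16.978317128296027)] 1.68941952009855 sep should be 27.77308072525798
[np.float64(-9.357976208680032), np.float64(22.92674323778415)] 6.78438351455206 sep should be 27.77308072525798
knob top [[ 488.35091629 -123.40517301  156.5       ]] 465.7569810435929
[[ 545.6201464  -200.42665576   90.        ]
 [ 521.99022452  -36.06653387   90.        ]] 511.48229877275105 -193.17373334266512
knob y' -192.55397110401236
```

>>> step_arm(
  linear=[
    [0.1,-0.002,0.1],
    [0.1,-0.002,0.1],
    [0.1,-0.002,0.1],
    [0.1,-0.002,0.1],
    [0.1,-0.002,0.1],
    [0.1,-0.002,0.1],
    [0.1,-0.002,0.1],
    [0.1,-0.002,0.1],
    [0.1,-0.002,0.1],
    [0.1,-0.002,0.1],
  ],
  turn=[0.25,0.25,0.25,0.25,0.25,0.25,0.25,0.25,0.25,0.25],
)

```text
time_s: 3.58
ee_pos: [502.5, -121.4, 211.4]
ee_rot: [180.0, -0.0, 98.3]
force: [-0.5, 0.1, -0.3]
gripper_width: 91.4
gripper_force: 0.0
```

```bash
python3 - <<'E'
from h import *
f=grab("wrist");s=f["s"];print(s["time_s"],s["ee_pos"],s["ee_rot"],s["qpos"],s["force"])
cv2.imwrite("pics/w2.png",f["color"])
E
```

```text
3.575 [ 502.50651775 -121.41704777  211.43941793] [ 1.79983154e+02 -1.60408989e-02  9.82955427e+01] [-1.48717025e+01  1.36313020e+01  9.83311901e+01  2.30487881e-02
  6.80283330e+01 -2.31758648e+01] [-0.46230791  0.11316396 -0.32595114]
```

View pics/w2.png

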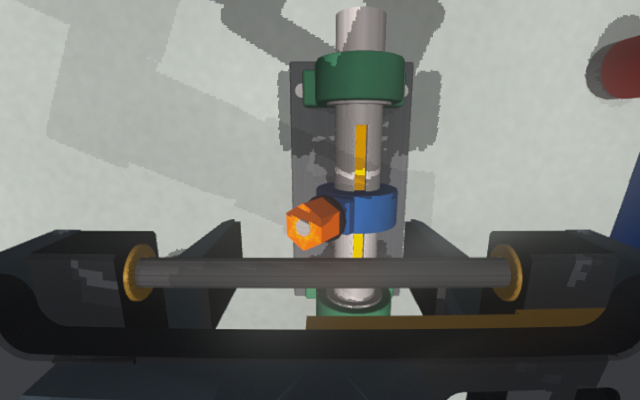

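The wrist view, with right now being +x of the stand, shows the knob at (312,224) between the open fingers and the flat at columns 355–367. The fingers look clear to go down. I'll measure the flat angle again from this side.

```bash
python3 - <<'E'
from h import *
f=grab("wrist"); im=f["color"]; yaw=np.radians(8.2); ex=np.array([np.cos(yaw),np.sin(yaw),0])
def r2(uv):
    o,d=ray(f,[uv]); a=np.array([o@ex,o[2]]); b=np.array([d[0]@ex,d[0][2]]); return a,b/np.linalg.norm(b)
hsv=cv2.cvtColor(im,cv2.COLOR_BGR2HSV)
for row in (140,160):
    print(row,[(x,*map(int,im[row,x])) for x in [*range(330,342),*range(350,372),*range(378,392)]])
o,_=r2((320,150));print(o)
for row in (140,150,160,170):
    y=[x for x in range(340,380) if im[row,x,0]<100 and im[row,x,2]>120]; e=(y[0]-.5,y[-1]+.5)
    P=[];
    for c in (np.array([509.5,90.]),):
        for x in e:
            _,w=r2((x,row)); P.append((o+w*((c[1]+13-o[1])/w[1])-c)[0])
    print(row,e,P)
E
```

```text
140 [(330, 78, 77, 77), (331, 82, 81, 81), (332, 91, 90, 89), (333, 89, 88, 87), (334, 79, 78, 80), (335, 71, 72, 75), (336, 81, 82, 86), (337, 88, 90, 94), (338, 92, 94, 99), (339, 97, 99, 104), (340, 101, 102, 107), (341, 103, 104, 109), (350, 126, 128, 134), (351, 122, 125, 130), (352, 119, 122, 127), (353, 136, 136, 142), (354, 138, 145, 153), (355, 101, 139, 166), (356, 32, 135, 188), (357, 0, 145, 204), (358, 2, 146, 206), (359, 4, 147, 206), (360, 1, 147, 205), (361, 7, 146, 204), (362, 8, 147, 205), (363, 4, 147, 206), (364, 6, 146, 206), (365, 33, 131, 182), (366, 75, 93, 108), (367, 117, 117, 121), (368, 141, 143, 149), (369, 136, 137, 143), (370, 133, 135, 140), (371, 126, 128, 134), (378, 107, 110, 114), (379, 101, 103, 107), (380, 96, 97, 102), (381, 100, 100, 103), (382, 111, 109, 109), (383, 113, 111, 111), (384, 107, 106, 107), (385, 95, 94, 94), (386, 88, 87, 87), (387, 78, 77, 77), (388, 78, 77, 77), (389, 76, 76, 76), (390, 79, 78, 78), (391, 79, 78, 78)]
160 [(330, 76, 77, 77), (331, 75, 74, 76), (332, 76, 76, 77), (333, 78, 78, 79), (334, 79, 79, 83), (335, 72, 7
[... 526 characters left out ...]
 (369, 129, 131, 138), (370, 120, 121, 127), (371, 125, 128, 133), (378, 103, 105, 109), (379, 98, 100, 105), (380, 88, 89, 93), (381, 79, 79, 79), (382, 77, 77, 77), (383, 80, 79, 80), (384, 81, 79, 79), (385, 80, 79, 79), (386, 79, 78, 79), (387, 78, 78, 79), (388, 79, 78, 78), (389, 79, 79, 79), (390, 81, 79, 80), (391, 98, 96, 96)]
[479.44441024 371.97693963]
140 (355.5, 365.5) [np.float64(-2.5936694838800918), np.float64(5.636018584612884)]
150 (354.5, 365.5) [np.float64(-3.2141987248502346), np.float64(5.900634110127498)]
160 (354.5, 365.5) [np.float64(-3.0073385570204323), np.float64(6.171600911388282)]
170 (353.5, 364.5) [np.float64(-3.635550957598241), np.float64(5.608298170909961)]
```

>>> step_arm(
  linear=[
    [-0.003,0,0.1],
    [-0.003,0,0.16],
    [-0.003,0,0.188],
    [-0.003,0,0.188],
  ],
  turn=[0,0,0,0],
)

```text
time_s: 4.18
ee_pos: [502.9, -123.7, 154.6]
ee_rot: [-180.0, -0.0, 98.2]
force: [0.8, 0.6, -0.1]
gripper_width: 91.3
gripper_force: 0.0
```

>>> step_arm(
  linear=[
    [0,0.03,0],
    [0,0.05,0],
    [0,0.065,0],
    [0,0.08,0],
    [0,0.095,0],
    [0,0.11,-0.005],
  ],
  turn=[0,0,0,0,0,0],
)

```text
time_s: 4.92
ee_pos: [530.7, -119.6, 156.1]
ee_rot: [-179.3, -0.1, 98.2]
force: [-8.9, -1.5, 7.7]
gripper_width: 91.4
gripper_force: 4.9
```

>>> step_arm(
  linear=[
    [0,0.015,-0.005],
    [0,0.03,-0.01],
    [0,0.045,-0.015],
    [0,0.06,-0.015],
    [0,0.075,-0.015],
    [0,0.075,-0.015],
  ],
  turn=[0,0,0,0,0,0],
)

```text
time_s: 5.68
ee_pos: [558.8, -116.0, 160.6]
ee_rot: [179.9, 0.0, 98.1]
force: [-1.4, -0.9, 0.9]
gripper_width: 91.0
gripper_force: 0.8
```

```bash
python3 - <<'E'
from h import *
f=grab("wrist");s=f["s"];print(s["time_s"],s["ee_pos"],s["ee_rot"],s["force"])
cv2.imwrite("pics/w3.png",f["color"])
E
```

```text
5.675 [ 558.79666136 -115.98478603  160.64984992] [1.79928215e+02 2.38486868e-04 9.81258053e+01] [-1.44396885 -0.85868723  0.90772533]
```

View pics/w3.png

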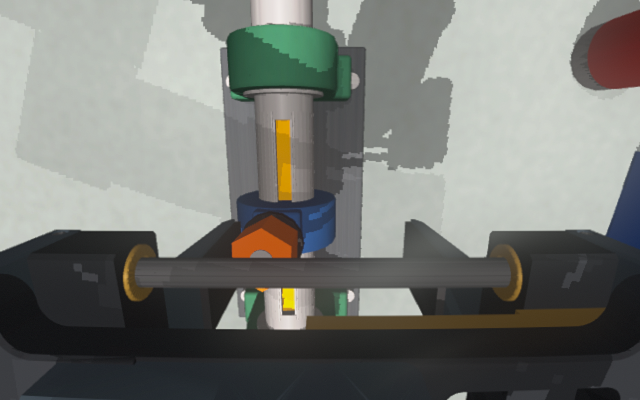

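>>> step_arm(
  linear=[
    [0.004,-0.045,0],
    [0.004,-0.087,0],
    [0.004,-0.087,0],
  ],
  turn=[0,0,0],
)

```text
time_s: 6.1
ee_pos: [530.9, -118.7, 160.9]
ee_rot: [180.0, -0.0, 98.1]
force: [0.2, -0.5, 0.2]
gripper_width: 91.3
gripper_force: 0.0
```

>>> step_arm(
  linear=[
    [0,0,0],
    [0,0,0],
    [0,0,0],
    [0,0,0],
    [0,0,0],
    [0,0,0],
  ],
  turn=[0,0,0,0,0,0],
  fingers=1,
  force=8,
)

```text
time_s: 6.85
ee_pos: [531.4, -118.6, 160.7]
ee_rot: [-179.9, -0.0, 98.1]
force: [-4.0, -1.6, 2.4]
gripper_width: 33.7
gripper_force: 1.6
```

>>> step_arm(
  linear=[
    [0,0,0],
    [0,0,0],
    [0,0,0],
  ],
  turn=[0,0,0],
)

```text
time_s: 7.22
ee_pos: [531.4, -118.7, 160.7]
ee_rot: [-179.9, -0.0, 98.1]
force: [-2.9, -0.9, 3.5]
gripper_width: 30.6
gripper_force: 8.0
```

```bash
python3 - <<'E'
from h import *
f=grab("wrist");s=f["s"];print(s["time_s"],s["ee_pos"],s["ee_rot"],s["force"],s["torque"])
cv2.imwrite("pics/w4.png",cv2.resize(f["color"][100:340,160:480],None,fx=2,fy=2))
E
```

```text
7.225 [ 531.39645134 -118.67198482  160.74082845] [-1.79936247e+02 -6.57665274e-03  9.81194686e+01] [-2.93679982 -0.86706621  3.52238326] [-0.28271418  0.76731372 -0.05752288]
```

View pics/w4.png

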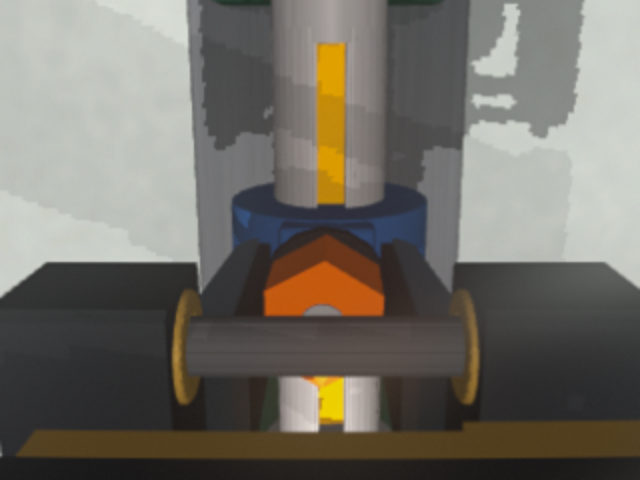

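The grip is on at 30.6 mm with the knob upright. The slot centre (col 331) sits almost on the shaft centre (330), so the flat is within about 1° of upright. I'll turn the knob clockwise half way and check the forces.

>>> step_arm(
  linear=[
    [0,0,0.0017],
    [0,0,0.0034],
    [0,0,0.005],
    [0,0,0.007],
    [0,0,0.007],
  ],
  turn=[0.0278,0.0556,0.0833,0.111,0.111],
)

```text
time_s: 7.9
ee_pos: [532.0, -118.6, 158.9]
ee_rot: [180.0, -0.0, 58.3]
force: [-3.3, -0.4, 4.3]
gripper_width: 30.0
gripper_force: 8.0
```

```bash
python3 - <<'E'
from h import *
s=env.state();print(s["time_s"],s["ee_pos"],s["ee_rot"],s["force"],s["torque"],s["qpos"][5],s["gripper_width"])
E
```

```text
7.9 [ 532.04928719 -118.56536331  158.86454829] [ 1.79984297e+02 -1.79943618e-02  5.82674914e+01] [-3.27569443 -0.42181862  4.33293251] [-0.2031782   0.72313559 -0.0369241 ] 17.94692116264748 29.953996408387425
```

>>> step_arm(
  linear=[
    [0,0,0.0017],
    [0,0,0.0034],
    [0,0,0.005],
    [0,0,0.007],
    [0,0,0.0087],
    [0,0,0.0087],
  ],
  turn=[0.0278,0.0556,0.0833,0.111,0.139,0.139],
)

```text
time_s: 8.65
ee_pos: [532.0, -118.2, 156.2]
ee_rot: [-179.9, -0.0, 8.3]
force: [-3.6, 1.9, 4.2]
gripper_width: 29.8
gripper_force: 8.0
```

```bash
python3 - <<'E'
from h import *
f=grab("wrist");s=f["s"];print(s["time_s"],s["ee_pos"],s["ee_rot"],s["force"],s["torque"],s["qpos"][5],s["gripper_width"])
cv2.imwrite("pics/w5.png",f["color"])
E
```

```text
8.65 [ 531.9966703  -118.16568432  156.22403278] [-1.79946253e+02 -2.35150886e-02  8.34795291e+00] [-3.6085087   1.88711356  4.16964887] [ 0.25985151  0.75442328 -0.0236464 ] 67.85323980472938 29.83631250202862
```

View pics/w5.png

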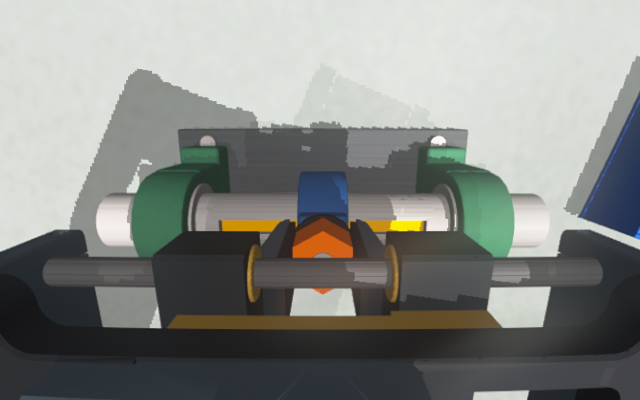

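The fingers hold the knob across the shaft at about 1.57 rad (knob at (322,250)). I'll feel along the stand's x in small steps.

>>> step_arm(
  linear=[
    [0.003,0,0],
    [0.005,0,0],
  ],
  turn=[0,0],
)

```text
time_s: 8.95
ee_pos: [533.2, -118.2, 156.1]
ee_rot: [-180.0, 0.0, 8.2]
force: [-4.2, 1.3, 4.8]
gripper_width: 29.9
gripper_force: 8.0
```

>>> step_arm(
  linear=[
    [0.003,0,0],
    [0.005,0,0],
  ],
  turn=[0,0],
)

```text
time_s: 9.2
ee_pos: [534.8, -118.0, 155.9]
ee_rot: [-180.0, 0.0, 8.1]
force: [-4.1, 2.5, 4.4]
gripper_width: 29.5
gripper_force: 8.0
```

>>> step_arm(
  linear=[
    [0.002,0,0],
    [0.004,0,0],
  ],
  turn=[0,0],
  force=12,
)

```text
time_s: 9.45
ee_pos: [535.6, -117.8, 155.8]
ee_rot: [-180.0, 0.1, 8.1]
force: [-5.6, 1.2, 4.7]
gripper_width: 29.8
gripper_force: 12.0
```

>>> step_arm(
  linear=[
    [0.002,0,0],
    [0.004,0,0],
  ],
  turn=[0,0],
)

```text
time_s: 9.7
ee_pos: [536.7, -117.7, 155.7]
ee_rot: [-180.0, 0.1, 8.1]
force: [-4.1, 2.4, 3.0]
gripper_width: 30.0
gripper_force: 12.0
```

>>> step_arm(
  linear=[
    [0.002,0,0],
    [0.004,0,0],
  ],
  turn=[0,0],
)

```text
time_s: 9.95
ee_pos: [537.8, -117.5, 155.6]
ee_rot: [-180.0, 0.1, 8.1]
force: [-5.3, 1.5, 3.5]
gripper_width: 29.6
gripper_force: 12.0
```

>>> step_arm(
  linear=[
    [0.002,0,0],
    [0.004,0,0],
  ],
  turn=[0,0],
)

```text
time_s: 10.2
ee_pos: [538.7, -117.4, 155.5]
ee_rot: [-180.0, 0.2, 8.1]
force: [-5.8, 0.4, 3.4]
gripper_width: 29.9
gripper_force: 12.0
```

>>> step_arm(
  linear=[
    [0.002,0,0],
    [0.004,0,0],
  ],
  turn=[0,0],
)

```text
time_s: 10.45
ee_pos: [539.3, -117.3, 155.4]
ee_rot: [-180.0, 0.2, 8.1]
force: [-7.0, 1.6, 3.5]
gripper_width: 30.0
gripper_force: 12.0
```

```bash
python3 - <<'E'
from h import *
f=grab("wrist");s=f["s"];print(s["time_s"],s["ee_pos"],s["ee_rot"],s["force"],s["torque"])
cv2.imwrite("pics/w6.png",cv2.resize(f["color"][150:310,180:460],None,fx=2.8,fy=2.8,interpolation=cv2.INTER_CUBIC))
E
```

```text
10.45 [ 539.32931838 -117.26852228  155.40065488] [-179.95040346    0.21944658    8.14468665] [-7.00401091  1.56760313  3.46574529] [0.23785061 1.54908302 0.0561624 ]
```

View pics/w6.png

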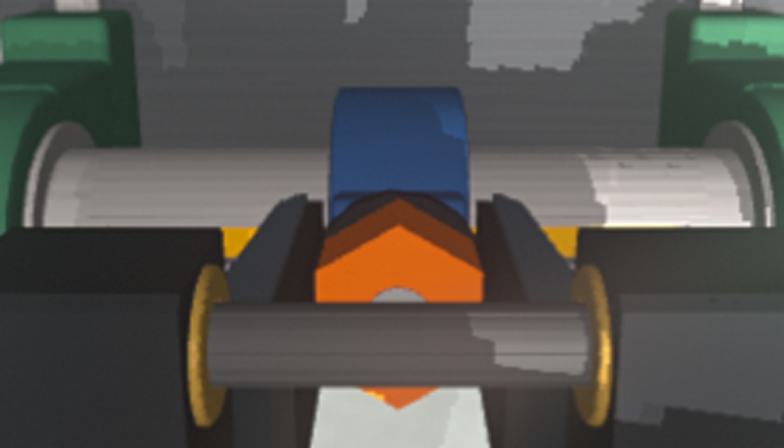

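>>> step_arm(
  linear=[
    [-0.003,0,0],
    [-0.006,0,0],
    [-0.01,0,0],
  ],
  turn=[0,0,0],
)

```text
time_s: 10.88
ee_pos: [538.6, -117.4, 155.6]
ee_rot: [-180.0, -0.1, 8.1]
force: [-0.2, 3.0, -1.4]
gripper_width: 29.7
gripper_force: 12.0
```

>>> step_arm(
  linear=[
    [-0.002,0,0],
    [-0.004,0,0],
  ],
  turn=[0,0],
)

```text
time_s: 11.12
ee_pos: [538.1, -117.6, 155.7]
ee_rot: [-180.0, -0.2, 8.1]
force: [3.3, 4.9, -5.8]
gripper_width: 29.7
gripper_force: 12.0
```

>>> step_arm(
  linear=[
    [-0.002,0,0],
    [-0.004,0,0],
  ],
  turn=[0,0],
)

```text
time_s: 11.38
ee_pos: [537.2, -117.7, 155.9]
ee_rot: [-180.0, -0.2, 8.1]
force: [4.7, 4.0, -5.2]
gripper_width: 29.7
gripper_force: 12.0
```

>>> step_arm(
  linear=[
    [-0.002,0,0],
    [-0.004,0,0],
  ],
  turn=[0,0],
)

```text
time_s: 11.62
ee_pos: [536.1, -117.9, 156.0]
ee_rot: [-180.0, -0.2, 8.1]
force: [4.8, 4.1, -4.6]
gripper_width: 29.8
gripper_force: 12.0
```

>>> step_arm(
  linear=[
    [-0.002,0,0],
    [-0.004,0,0],
  ],
  turn=[0,0],
)

```text
time_s: 11.88
ee_pos: [535.0, -118.1, 156.1]
ee_rot: [-180.0, -0.2, 8.1]
force: [3.5, 4.3, -4.1]
gripper_width: 29.9
gripper_force: 12.0
```

>>> step_arm(
  linear=[
    [-0.002,0,0],
    [-0.004,0,0],
  ],
  turn=[0,0],
)

```text
time_s: 12.12
ee_pos: [533.9, -118.3, 156.2]
ee_rot: [180.0, -0.3, 8.1]
force: [4.1, 3.8, -4.2]
gripper_width: 30.0
gripper_force: 12.0
```

>>> step_arm(
  linear=[
    [-0.002,0,0],
    [-0.004,0,0],
  ],
  turn=[0,0],
)

```text
time_s: 12.38
ee_pos: [532.8, -118.4, 156.3]
ee_rot: [180.0, -0.3, 8.1]
force: [3.8, 5.7, -3.8]
gripper_width: 30.2
gripper_force: 12.0
```

>>> step_arm(
  linear=[
    [-0.002,0,0],
    [-0.004,0,0],
  ],
  turn=[0,0],
)

```text
time_s: 12.62
ee_pos: [531.7, -118.6, 156.3]
ee_rot: [180.0, -0.3, 8.1]
force: [3.8, 3.8, -3.1]
gripper_width: 29.5
gripper_force: 12.0
```

>>> step_arm(
  linear=[
    [-0.002,0,0],
    [-0.004,0,0],
  ],
  turn=[0,0],
)

```text
time_s: 12.88
ee_pos: [530.8, -118.7, 156.4]
ee_rot: [180.0, -0.3, 8.1]
force: [4.7, 4.4, -4.1]
gripper_width: 29.9
gripper_force: 12.0
```

>>> step_arm(
  linear=[
    [-0.002,0,0],
    [-0.004,0,0],
  ],
  turn=[0,0],
)

```text
time_s: 13.12
ee_pos: [530.0, -118.9, 156.4]
ee_rot: [180.0, -0.4, 8.1]
force: [6.2, 5.5, -5.5]
gripper_width: 29.8
gripper_force: 12.0
```

>>> step_arm(
  linear=[
    [-0.002,0,0],
    [-0.004,0,0],
  ],
  turn=[0,0],
)

```text
time_s: 13.38
ee_pos: [529.3, -119.0, 156.5]
ee_rot: [180.0, -0.4, 8.1]
force: [7.2, 4.8, -4.9]
gripper_width: 29.7
gripper_force: 12.0
```

Caught at both ends: −7 N at x=539.3 and +7 N at 529.3, with about 4 N of drag between. So the nose is in the flat. I'll go back to the middle, take off the y bias, and turn on.

>>> step_arm(
  linear=[
    [0.006,-0.001,0],
    [0.012,-0.003,0],
    [0.018,-0.004,0],
    [0.025,-0.004,0],
    [0.031,-0.004,0],
    [0.031,-0.004,0],
  ],
  turn=[0,0,0,0,0,0],
)

```text
time_s: 14.12
ee_pos: [534.1, -117.6, 156.0]
ee_rot: [180.0, 0.1, 8.1]
force: [-3.9, -1.8, 3.1]
gripper_width: 30.0
gripper_force: 12.0
```

>>> step_arm(
  linear=[
    [-0.004,0,0],
    [-0.004,0,0],
  ],
  turn=[0,0],
)

```text
time_s: 14.38
ee_pos: [533.9, -117.6, 156.1]
ee_rot: [179.9, -0.0, 8.1]
force: [-2.7, -3.2, 1.6]
gripper_width: 29.8
gripper_force: 12.0
```

>>> step_arm(
  linear=[
    [0,0,0.0017],
    [0,0,0.0035],
    [0,0,0.005],
    [0,0,0.005],
  ],
  turn=[0.0278,0.0556,0.0833,0.0833],
  force=8,
)

```text
time_s: 14.88
ee_pos: [533.9, -117.6, 154.6]
ee_rot: [180.0, -0.0, -21.7]
force: [-3.0, -3.9, 2.3]
gripper_width: 30.0
gripper_force: 8.0
```

>>> step_arm(
  linear=[
    [0,0,0.0017],
    [0,0,0.0035],
    [0,0,0.005],
    [0,0,0.005],
  ],
  turn=[0.0278,0.0556,0.0833,0.0833],
)

```text
time_s: 15.38
ee_pos: [533.8, -117.4, 153.1]
ee_rot: [180.0, -0.0, -51.6]
force: [-2.2, -3.8, 2.4]
gripper_width: 30.1
gripper_force: 8.1
```

>>> step_arm(
  linear=[
    [0,0,0],
    [0,0,0],
    [0,0,0],
    [0,0,0],
  ],
  turn=[0,0,0,0],
  fingers=-0.1,
)

```text
time_s: 15.88
ee_pos: [534.1, -116.9, 153.0]
ee_rot: [-180.0, 0.0, -51.8]
force: [-1.0, -0.3, -0.4]
gripper_width: 50.1
gripper_force: 0.0
```

>>> step_arm(
  linear=[
    [0.0018,0.0014,0],
    [0.0018,0.0014,0],
    [0.0018,0.0014,0],
    [0.0018,0.0014,0],
    [0.0018,0.0014,0],
    [0.0018,0.0014,0],
    [0.0018,0.0014,0],
  ],
  turn=[-0.0278,-0.0556,-0.0833,-0.111,-0.139,-0.1667,-0.1667],
)

```text
time_s: 16.75
ee_pos: [534.0, -117.7, 153.0]
ee_rot: [-180.0, -0.0, 8.1]
force: [-0.1, -0.1, -0.1]
gripper_width: 50.5
gripper_force: 0.0
```

>>> step_arm(
  linear=[
    [0,0,0],
    [0,0,0],
    [0,0,0],
    [0,0,0],
    [0,0,0],
    [0,0,0],
  ],
  turn=[0,0,0,0,0,0],
  fingers=1,
  force=8,
)

```text
time_s: 17.5
ee_pos: [533.9, -117.8, 153.0]
ee_rot: [-180.0, -0.0, 8.1]
force: [0.7, -0.3, -0.4]
gripper_width: 29.7
gripper_force: 8.0
```

>>> step_arm(
  linear=[
    [0,0,0.0017],
    [0,0,0.0035],
    [0,0,0.005],
    [0,0,0.005],
  ],
  turn=[0.0278,0.0556,0.08,0.08],
)

```text
time_s: 18.0
ee_pos: [533.8, -118.1, 151.6]
ee_rot: [180.0, -0.0, -20.5]
force: [-0.3, -1.2, 0.3]
gripper_width: 30.1
gripper_force: 8.0
```

```bash
python3 - <<'E'
from h import *
s=env.state();print(s["force"],s["torque"],s["qpos"][5],s["effort"][5])
E
```

```text
[-0.29860115 -1.20106223  0.29345521] [-0.4566026   0.26116208 -0.0326591 ] 96.89563054356395 0.28178315609693527
```

>>> step_arm(
  linear=[
    [0,0,0.0005],
    [0,0,0.001],
    [0,0,0.001],
  ],
  turn=[0.007,0.014,0.014],
)

```text
time_s: 18.38
ee_pos: [533.8, -118.1, 151.3]
ee_rot: [180.0, -0.0, -25.5]
force: [-0.9, -1.2, 1.6]
gripper_width: 29.6
gripper_force: 8.0
```

```bash
python3 - <<'E'
from h import *
s=env.state();print(s["force"],s["torque"],s["qpos"][5],s["effort"][5],s["ee_rot"],s["gripper_width"])
E
```

```text
[-0.93573513 -1.18923904  1.62303809] [-0.52143034  0.32325461  0.06995881] 101.87827882442355 0.15900252386927605 [ 1.79963859e+02 -5.42546662e-03 -2.55187984e+01] 29.564614022440654
```

>>> step_arm(
  linear=[
    [0,0,0.0005],
    [0,0,0.0005],
    [0,0,0.0005],
  ],
  turn=[0.007,0.012,0.012],
)

```text
time_s: 18.75
ee_pos: [534.4, -118.1, 151.4]
ee_rot: [-180.0, -0.1, -29.9]
force: [0.9, -2.1, 1.1]
gripper_width: 31.2
gripper_force: 8.0
```

```bash
python3 - <<'E'
from h import *
s=env.state();print(s["force"],s["torque"],s["qpos"][5],s["effort"][5],s["ee_rot"],s["gripper_width"])
E
```

```text
[ 0.93778238 -2.10850079  1.10145587] [-0.55181701  0.02130128  0.18283402] 106.27994726265761 0.27934533543884754 [-1.79990125e+02 -8.88929209e-02 -2.99307299e+01] 31.200755440072925
```

The torque rose to 0.18 N·m and the pads spread to 31.2 mm, so the knob is on its stop. I'll release, lift and check.

>>> step_arm(
  linear=[
    [0,0,0],
    [0,0,0],
    [0,0,0],
    [0,0,0],
    [0,0,0],
  ],
  turn=[0,0,0,0,0],
  fingers=-0.5,
)

```text
time_s: 19.38
ee_pos: [533.8, -117.7, 151.0]
ee_rot: [-180.0, 0.0, -30.0]
force: [0.3, 0.0, -0.5]
gripper_width: 68.6
gripper_force: 0.0
```

>>> step_arm(
  linear=[
    [0,0,-0.05],
    [0,0,-0.15],
    [0,0,-0.3],
    [0,0,-0.4],
    [-0.1,0,-0.4],
    [-0.2,0,-0.4],
    [-0.2,0,-0.4],
  ],
  turn=[0,0,0,0,0,0,0],
)

```text
time_s: 20.25
ee_pos: [480.8, -87.2, 272.6]
ee_rot: [-180.0, -0.1, -30.0]
force: [0.2, 1.1, -0.2]
gripper_width: 68.4
gripper_force: 0.0
```

```bash
python3 - <<'E'
from h import *
f=grab("wrist");s=grab("scene")["color"];a=f["color"]
a=cv2.resize(a,(480,300)); b=cv2.resize(s[165:245,230:350],(450,300),interpolation=cv2.INTER_CUBIC)
cv2.imwrite("pics/end.png",np.vstack([np.pad(a,((0,0),(0,0),(0,0))),np.pad(b,((0,0),(0,30),(0,0)))]))
print(f["s"]["ee_pos"],f["s"]["force"])
E
```

```text
[480.81996814 -87.18802767 272.57679899] [ 0.23465076  1.13907834 -0.17617324]
```

View pics/end.png

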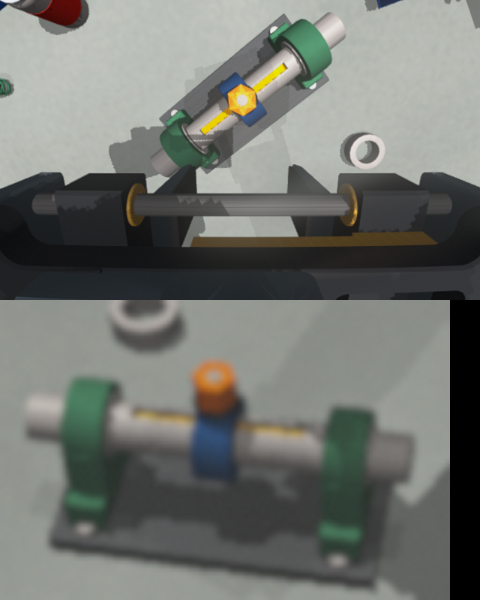

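The knob is upright in line with the yellow flat (wrist view (241,99)), its flange sits on the collar, and the arm is clear.

```bash
python3 -c "
from workcell import env
print(env.job_done())"
```

```text
the job is handed in; nothing more can be done
None
```

The job is handed in: I felt the nose catch on both shoulders of the flat at about 7 N, turned the knob clockwise to its stop and let go; the hand-in returned no verdict.

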